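Lock the three-tier brick box

TASK

Lock the lid of the tall three-tier white box: take the grey brick separator out of the wooden stand, put its blade into the slot of the lock on that box's lid, and with it turn the lock a quarter turn clockwise (seen from above) until it comes to its stop, the slot then lying along the box's long sides. Leave the separator standing upright in the slot, blade fully in, and let go of it. Do not turn the lock of the low one-tier box.

Things in the scene. Friction and masses are not known exactly. Their poses are not given: they have to be found in the camera images.
- separator_mid (a point): Grey tool upright in a round wooden stand, blade down. Point: mid-grip, on its centre line. Grip slab 34 (x) by 14 (y) mm, from 26 mm below the point to 30 above (top): pinch across y. Then a shoulder 50 by 26, underside 34 below the point; then the blade, 34 wide (x), 5 thick (y), tip 48 below the point. z up; a half turn changes nothing. Seated, the shoulder rests on the disc and it stands.
- bento_slot (a point): Slot centre at the top face of the lock, a grey 60 mm disc amid the lid of the tall, fixed 180 by 120 mm box; 140 mm up, 4 above the lid. x runs along the slot and turns with it; z up. Slot 42 long, 16 wide at the mouth, 8 from 4 mm down, 22 deep; the blade has about 5 degrees of play either way. Locked, it lies along the 180 mm sides, in line with two raised bars; unlocked, across.
- bento_lock (a joint): Turn of the tall box's lock, rad: 0 unlocked, growing clockwise seen from above, hard stop at 1.571 = locked. Starts between 0 and 0.3, turns against light steady friction (0.06 N m) and stays where it is left.
- low_lock (a joint): Turn of the same kind of lock on the low white one-tier box (180 by 120 mm, lid 60 mm up), same sense. Starts between 0 and 0.1 and must stay unturned.
Things that resemble listed ones, but are neither listed nor needed, are in the scene too. Leave any purple look-alike of the part that bears bento_slot alone.

How it is judged (in metres and radians):
On the way, in this order (a step that is already met when the one before it is completed fails the run):
1. the separator's blade is in the slot of the three-tier box's lock before the lock is turned (horizontal distance between separator_mid and bento_slot below 0.012 m and z of separator_mid in the frame of bento_slot below 0.044 m and angle between separator_mid's own z axis and vertical below 0.26 rad and angle between the x axis of separator_mid and the x axis of bento_slot, either way round below 0.35 rad and value of joint bento_lock below 0.7 rad), for 0.1 s.
2. the lock is turned to its stop with the blade in the slot (horizontal distance between separator_mid and bento_slot below 0.012 m and z of separator_mid in the frame of bento_slot below 0.044 m and angle between separator_mid's own z axis and vertical below 0.26 rad and angle between the x axis of separator_mid and the x axis of bento_slot, either way round below 0.35 rad and value of joint bento_lock above 1.395 rad), for 0.2 s.
At the end, for the whole second after the job is handed in: Three-tier box's lock within 10 degrees of its stop (over 1.395 rad); separator released, still, upright within 15 degrees in its slot: mid point within 12 mm sideways of the slot's centre and under 44 mm above the disc's face (34 when fully in), blade within 20 degrees of the slot's line (all of step 2 and linear speed of separator below 0.02 m/s and contact force between the fingers and separator below 0.1 N); the robot touches nothing.
It fails at once if the low box's lock is turned (value of joint low_lock above 0.35 rad).
It also fails if it takes over 45 s, if anything falls off the work surface, if the arm or the gripper's body presses on something with over 40 N, if the wrist force passes 120 N, or if a joint passes its speed limit or range.

ROBOT

A 6-joint arm with a two-finger parallel gripper is mounted at the origin on the work surface. World frame = base frame: x ahead of the robot, y to its left, z up, the work surface at z = 0. Lengths are in mm, angles in rad, forces in N, time in s.
With the tool pointing down it reaches from about 150 to 775 mm from the base axis. Payload 6.1 kg.
Tool frame: the origin (TCP) lies midway between the tips of the shut fingers; the grasp point (between the pads) lies tcp_to_grasp behind it (tcp_to_grasp is the distance from the TCP to the grasp point, in mm); z points along the fingers, y is the line along which they close (so a half turn about z gives the same grasp; the last joint's range is limited). The gripper opens to 85 mm and grips with 20 to 120 N. Pads are 22 mm wide; open, the fingers measure 114 mm over their backs; the gripper's body (76 mm by 85 mm) begins 54 mm behind the grasp point. The pads swing forward as they close: fully open they stand 13 mm farther back than shut.
Start: joints at [-1.268, 0.126, -0.04, 1.405, 0, 1.571], TCP at [156.545, -501.101, 231.295] pointing down, gripper open.
Joint ranges: [-2.72, 2.72], [-0.95, 1.95], [-1.27, 1.35], [-1.78, 2.02], [-1.46, 1.47], [-3.14, 3.14]. Speed limits (rad/s): [2.39, 2.39, 3.01, 3.14, 3.14, 3.14].

INTERFACE

Orientations are given as a 3x3 rotation matrix whose columns are the frame's x, y, z axes.
In Python, from workcell import get_obs, read_camera, close_job, tcp_to_grasp gives the robot as it stands.
- The arm moves only by the shell command python3 -m handwheel 'ROWS' [OPENING]. ROWS is JSON, a list of rows, each a list of 6 numbers: the shift along the tool's x, y, z each as a share of 0.05 m, from -1 to 1, then the turn, a rotation vector about the tool's x, y, z each as a share of 0.5 rad, from -1 to 1. In form: [[tx, ty, tz, wx, wy, wz], ...]. A call has exactly 5 rows; each row shifts and turns the commanded pose from where the row before left it, along the tool's axes as they then stand; what a row does not reach is not made up. A row lasts 1/12 s, in which the tool goes at most 41.7 mm and 7.16 degrees, less where a joint would pass 70% of its speed; a pose out of reach is approached as far as the arm can. A call with a number of a shift or a turn outside -1 to 1 is refused whole. A call with a gripper value outside its range is refused whole. OPENING is the finger opening in mm, from 0 to 85.4, set as the call begins (- or left out, the last holds). The fingers move at their own pace and stop on an object; the grip force is fixed at half the most. Time passes only in rows, so rows that do not move let the fingers close, or fill a call up. It gives the time, the measured TCP pose, the force, the opening and the grip force at its end, in the units of the state.
- get_obs(): the state, without advancing time (a new reading comes with each control period).
- read_camera(name): name is "scene" or "top"; returns a dict with "pixels" (400x640x3 uint8, red, green, blue), "fx", "fy", "cx", "cy" (pixels), "T" (4x4, takes a point from camera to world coordinates). Camera axes: x right, y down, z forward; pixel columns grow to the right and rows downward; lengths in mm; the calibration is good to about 2 mm. A picture is of the moment at which its call begins. There is no depth.
- close_job(): hands the job in; it is judged then, once.
The state is a dict: "time": time; "joint_pos": joint angles; "dq": joint speeds; "tau": joint torques, N m; "ee_pos": TCP position; "orientation": TCP orientation; "ft_force": force on the tool from outside, world axes, zero at the start; "wrist_torque": the same for the moment, N m; "width": finger opening in mm; "gripper_force": force on a finger pad.
Only numpy, scipy, OpenCV 4.12 (cv2) and the standard library are available. Lean on these libraries where they do the work, as an engineer would, in place of code of your own. Each camera call takes 0.05 s, during which the arm holds its last target. There are 200 camera calls.

## Working session

There is one attempt and no reset: what is moved stays moved. The work goes in short steps, Python scripts to look and compute and a shell command to move; the robot and the scene stay as the last step left them, time stands still between calls to the robot, and variables do not carry over. Pictures are saved under pics/ and viewed, at most 10 in all, crops included, and the job is handed in when it is done.

```bash
mkdir -p pics; ls
python3 - <<'E'
from workcell import *
import cv2
print(get_obs(), tcp_to_grasp)
for n in("scene","top"):
    c=read_camera(n); cv2.imwrite(f"pics/{n}0.png",c["pixels"][:,:,::-1]); print(n,c["fx"],c["cx"],c["cy"],c["T"].round(3).tolist())
E
```

```text
pics
{'time': 0.0, 'joint_pos': array([-1.26800154e+00,  1.26394709e-01, -4.06213924e-02,  1.40543253e+00,
        8.60590480e-06,  1.57082253e+00]), 'dq': array([-8.66273120e-05, -1.61307626e-03, -3.74023167e-04,  1.09570683e-03,
        1.44190638e-03,  6.14525699e-05]), 'tau': array([-1.07787280e-03, -4.35921335e+01,  3.52920413e+01,  1.76381716e-02,
        6.69514202e-05,  6.75385806e-06]), 'ee_pos': array([ 156.42427691, -500.70757884,  230.51465278]), 'orientation': array([[ 9.54514660e-01,  2.98163595e-01, -4.84483623e-04],
       [ 2.98163988e-01, -9.54513353e-01,  1.57969883e-03],
       [ 8.56259459e-06, -1.65230126e-03, -9.99998635e-01]]), 'ft_force': array([-0.19801283,  0.12508562,  0.29646057]), 'wrist_torque': array([ 0.04862808, -0.00818627,  0.02031634]), 'gripper_force': 0.0, 'width': 85.57753523376795} 18.700000000000003
scene 427.6105866598161 319.33722666658906 199.6654092746778 [[-0.843, 0.347, -0.41, 878.617], [0.537, 0.513, -0.67, 730.801], [-0.022, -0.785, -0.619, 703.79], [0.0, 0.0, 0.0, 1.0]]
top 513.575085530548 317.3402689771788 198.26831721230224 [[-0.025, -0.976, 0.219, 193.214], [-1.0, 0.024, -0.009, 98.158], [0.004, -0.219, -0.976, 1383.177], [0.0, 0.0, 0.0, 1.0]]
```

View pics/scene0.png

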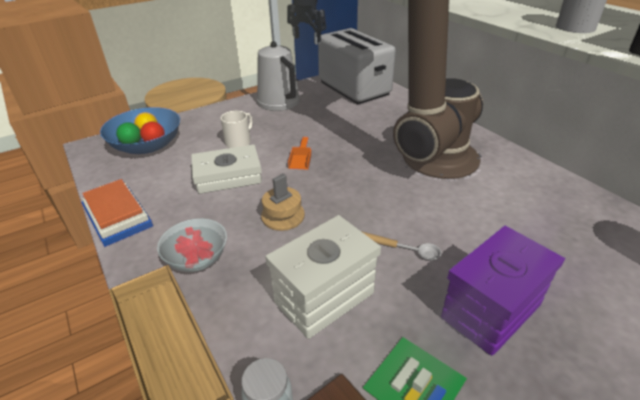

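View pics/top0.png

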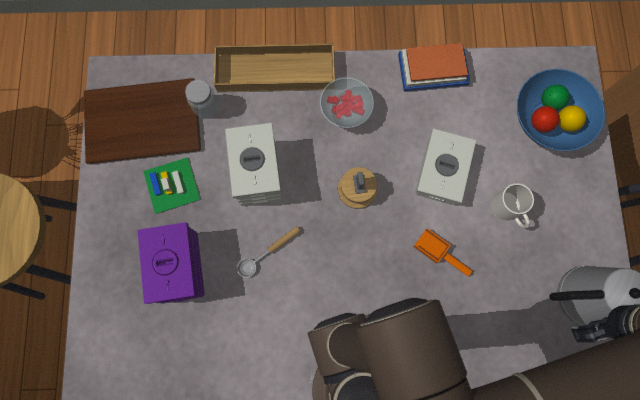

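The scene picture shows the tall box's lock near (323,250) and the separator near (281,188). In the top view they are near (252,160) and (360,185), and the low box is near (447,165). Next I enlarge crops and segment.

```bash
cat > h.py <<'E'
import numpy as np, cv2
from workcell import *
def ray(c,u,v):
    d=c["T"][:3,:3]@np.array([(u-c["cx"])/c["fx"],(v-c["cy"])/c["fy"],1]); return c["T"][:3,3],d/np.linalg.norm(d)
def onz(c,u,v,z):
    o,d=ray(c,u,v); return o+d*(z-o[2])/d[2]
def tri(a,b):
    (o,d),(p,e)=a,b
    s=np.linalg.lstsq(np.c_[d,-e],p-o,rcond=None)[0]; A=o+s[0]*d; B=p+s[1]*e
    return (A+B)/2,np.linalg.norm(A-B)
def proj(c,P):
    q=np.linalg.inv(c["T"])@np.r_[P,1]; return q[0]/q[2]*c["fx"]+c["cx"],q[1]/q[2]*c["fy"]+c["cy"]
def crop(c,u,v,r,k):
    return cv2.resize(c["pixels"][v-r:v+r,u-r:u+r,::-1],None,fx=k,fy=k,interpolation=cv2.INTER_CUBIC)
E
python3 - <<'E'
from h import *
t=read_camera("top"); s=read_camera("scene")
a=[crop(t,252,160,25,6),crop(t,360,185,25,6)]; b=[crop(s,323,250,25,6),crop(s,281,195,25,6)]
cv2.imwrite("pics/c1.png",np.vstack([np.hstack(a),np.hstack(b)]))
for n,c,(u,v),h in(("top",t,(252,160),18),("scene",s,(323,250),24),):
    g=c["pixels"].astype(int); m=(g.max(2)<150).astype(np.uint8); m[:v-h]=0;m[v+h:]=0;m[:,:u-h]=0;m[:,u+h:]=0
    cs=max(cv2.findContours(m,cv2.RETR_EXTERNAL,cv2.CHAIN_APPROX_NONE)[0],key=cv2.contourArea)
    e=cv2.fitEllipse(cs); print(n,e,onz(c,*e[0],140))
    w=cs[:,0].astype(float); P=np.array([onz(c,*p,140)[:2] for p in w]); print(np.ptp(P,axis=0))
E
```

```text
top ((251.85935974121094, 158.7032928466797), (23.4352970123291, 24.84592056274414), 81.76029205322266) [577.94482235 248.98635062 140.        ]
[60.97474092 63.10606651]
scene ((323.0743408203125, 251.22743225097656), (23.481557846069336, 32.355384826660156), 88.87623596191406) [581.66340791 254.28442066 140.        ]
[61.2398733  62.10125303]
```

View pics/c1.png

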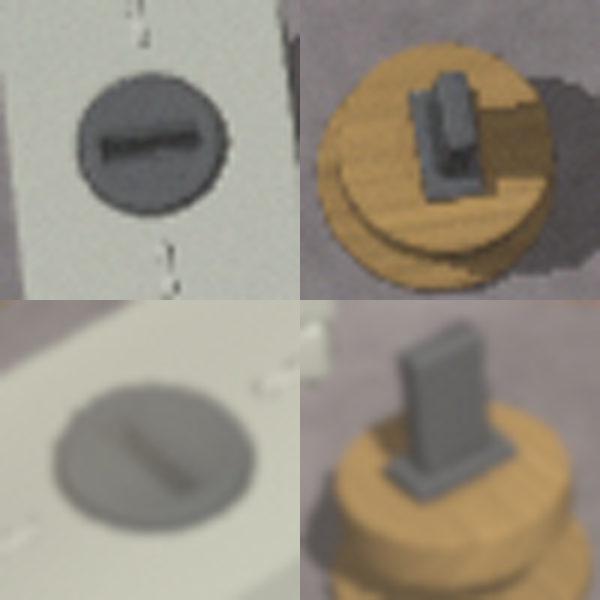

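Run:
```python
from h import *
t=read_camera("top"); s=read_camera("scene")
f=lambda X,o:(X+.5)/6-.5+o
T=lambda X,Y:ray(t,f(X-300,335),f(Y,160)); S=lambda X,Y:ray(s,f(X-300,256),f(Y-300,170))
for n,a,b in(("++",(410,93),(425,500)),("-+",(430,200),(517,451)),("top",(457,111),(443,342))):
    print(n,*tri(T(*a),S(*b)))
L=lambda X,Y,z=140:onz(t,f(X,227),f(Y,135),z)
M=lambda X,Y,z=140:onz(s,f(X,298),f(Y-300,225),z)
def ln(a,b): d=b-a; print((a+b)/2,np.linalg.norm(d),np.degrees(np.arctan2(d[1],d[0])))
ln(L(200,139),L(103,151)); ln(M(120,428),M(192,492)); ln(L(169,265),L(140,25)); ln(M(15,543),M(290,378))
# grip mask orientation from top face
g=t["pixels"].astype(int)[165:200,345:375]
m=((g.max(2)-g.min(2))<25)&(g.mean(2)>85); print(m[:, :].astype(int).sum())
```

```text
++ [547.95033333  -9.48523922  64.67260861] 3.2544236817900267
-+ [500.20680671 -17.01109375  63.68926608] 1.1348817671957319
top [524.77255534 -24.93149976 123.40502223] 0.7934133775513714
[577.82456247 249.04135493 140.        ] 40.96659562425196 95.99315542311156
[580.93751118 254.60483957 140.        ] 35.65358783985212 95.50897375340402
[578.26058315 247.84620509 140.        ] 106.30644262413102 6.714266800698613
[580.08703764 254.22405682 140.        ] 109.87040992787583 -173.35938866006862
239
```

```bash
python3 -m handwheel '[[0,0,-0.8,0,0,0],[0,0,-0.8,0,0,0],[0,0,0,0,0,-0.2],[0,0,0,0,0,-0.2],[0,0,0,0,0,0]]' 85; python3 -c "
from h import *
print(get_obs()['joint_pos'])"
```

```text
time: 0.72
ee_pos: [156.6, -501.4, 312.0]
orientation: [[0.875, 0.484, 0.0], [0.484, -0.875, -0.001], [-0.0, 0.001, -1.0]]
ft_force: [-0.7, 0.7, -0.2]
width: 85.1
gripper_force: 0.0
[-1.26803081e+00  1.40675307e-01  1.54776152e-01  1.58342192e+00
 -3.34651754e-06  1.36831409e+00]
```

```bash
R='x'; python3 -m handwheel '[[0,0,0,0,0,-0.24],[0,0,0,0,0,-0.24],[0,0,0,0,0,-0.24],[0,0,0,0,0,-0.24],[0,0,0,0,0,-0.24]]' >/dev/null; python3 -m handwheel '[[0,0,0,0,0,-0.24],[0,0,0,0,0,-0.24],[0,0,0,0,0,-0.24],[0,0,0,0,0,-0.24],[0,0,0,0,0,-0.24]]' >/dev/null;  python3 -m handwheel '[[0,0,0,0,0,-0.24],[0,0,0,0,0,-0.24],[0,0,0,0,0,-0.24],[0,0,0,0,0,-0.24],[0,0,0,0,0,-0.24]]' >/dev/null; python3 -m handwheel '[[0,0,0,0,0,-0.24],[0,0,0,0,0,-0.24],[0,0,0,0,0,-0.24],[0,0,0,0,0,-0.24],[0,0,0,0,0,-0.24]]' >/dev/null; python3 -m handwheel '[[0,0,0,0,0,-0.24],[0,0,0,0,0,-0.24],[0,0,0,0,0,-0.24],[0,0,0,0,0,0],[0,0,0,0,0,0]]'
cat >> h.py <<'E'
def plan(P,ang):
    "shares in current tool axes to reach world P, tool x at ang deg"
    o=get_obs(); R=o["orientation"]; a=np.degrees(np.arctan2(R[1,0],R[0,0]))
    d=(ang-a+180)%360-180
    print("at",o["ee_pos"].round(1),"ang",a.round(2),"q",o["joint_pos"].round(2),"| shares",(R.T@(np.array(P)-o["ee_pos"])/50).round(3),"wz",(-np.radians(d)/.5).round(3),"tilt",R[:,2].round(4))
E
python3 -c "
from h import *
plan([525.5,-25.5,220],188)"
```

```text
time: 2.8
ee_pos: [156.5, -500.9, 310.8]
orientation: [[-0.993, -0.116, -0.0], [-0.116, 0.993, 0.001], [0.0, 0.001, -1.0]]
ft_force: [0.3, 0.3, -0.5]
width: 85.0
gripper_force: 0.0
at [ 156.5 -500.9  310.8] ang -173.35 q [-1.27  0.14  0.15  1.58 -0.   -1.38] | shares [-8.432  8.588  1.822] wz -0.047 tilt [-3.e-04  9.e-04 -1.e+00]
```

```bash
python3 -m handwheel '[[-0.42,0.43,0,0,0,0],[-0.42,0.43,0,0,0,0],[-0.42,0.43,0,0,0,0],[-0.42,0.43,0,0,0,0],[-0.42,0.43,0,0,0,0]]' >/dev/null;  python3 -m handwheel '[[-0.42,0.43,0,0,0,0],[-0.42,0.43,0,0,0,0],[-0.42,0.43,0,0,0,0],[-0.42,0.43,0,0,0,0],[-0.42,0.43,0,0,0,0]]' >/dev/null; python3 -m handwheel '[[-0.42,0.43,0,0,0,0],[-0.42,0.43,0,0,0,0],[-0.42,0.43,0,0,0,0],[-0.42,0.43,0,0,0,0],[-0.42,0.43,0,0,0,0]]' >/dev/null; python3 -m handwheel '[[-0.42,0.43,0,0,0,0],[-0.42,0.43,0,0,0,0],[-0.42,0.43,0,0,0,0],[-0.42,0.43,0,0,0,0],[0,0,0,0,0,-0.04]]' 
python3 -c "
from h import *
plan([525.5,-25.5,220],188)"
```

```text
time: 4.47
ee_pos: [505.5, -44.0, 310.0]
orientation: [[-0.99, -0.14, -0.001], [-0.14, 0.99, 0.002], [0.0, 0.002, -1.0]]
ft_force: [-0.8, 0.3, -0.0]
width: 85.1
gripper_force: 0.0
at [505.5 -44.  310. ] ang -171.93 q [-0.09  0.11  0.11  1.58  0.   -0.23] | shares [-0.448  0.306  1.801] wz 0.002 tilt [-7.0e-04  1.5e-03 -1.0e+00]
```

```bash
python3 -m handwheel '[[-0.22,0.15,0.4,0,0,0],[-0.23,0.16,0.6,0,0,0],[0,0,0.6,0,0,0],[0,0,0.4,0,0,0],[0,0,0,0,0,0]]'
python3 - <<'E'
from h import *
plan([525.5,-25.5,82],188)
t=read_camera("top"); s=read_camera("scene")
cv2.imwrite("pics/c2.png",np.hstack([crop(t,360,175,40,5),crop(s,281,185,40,5)]))
E
```

```text
time: 4.88
ee_pos: [520.9, -28.7, 206.5]
orientation: [[-0.99, -0.138, -0.008], [-0.138, 0.99, 0.0], [0.008, 0.001, -1.0]]
ft_force: [-0.6, 0.2, -0.7]
width: 85.1
gripper_force: 0.0
at [520.9 -28.7 206.5] ang -172.09 q [-0.06  0.13 -0.09  1.36 -0.   -0.19] | shares [-0.12   0.048  2.49 ] wz -0.003 tilt [-7.9e-03  3.0e-04 -1.0e+00]
```

View pics/c2.png

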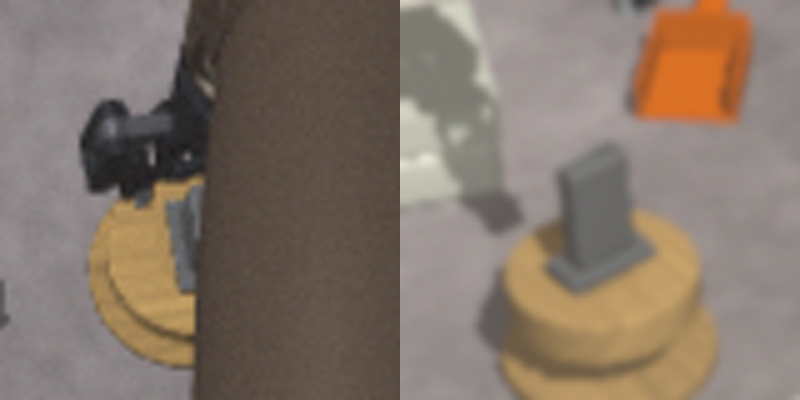

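The gripper is above the separator; the arm hides the right part of the stand in the top view, and in the scene crop the tool stands upright at about (600,200). Descending.

```bash
python3 -m handwheel '[[0,0,0,0,0,0],[0,0,0.4,0,0,0],[0,0,0.4,0,0,0],[0,0,0.4,0,0,0],[0,0,0,0,0,0]]'
python3 - <<'E'
from h import *
plan([525.5,-25.5,82],188)
s=read_camera("scene")
cv2.imwrite("pics/c3.png",crop(s,281,165,50,6))
E
```

```text
time: 5.4
ee_pos: [522.4, -29.0, 149.7]
orientation: [[-0.99, -0.139, -0.002], [-0.139, 0.99, 0.0], [0.002, 0.0, -1.0]]
ft_force: [0.7, 0.6, -0.9]
width: 84.8
gripper_force: 0.0
at [522.4 -29.  149.7] ang -171.98 q [-0.06  0.14 -0.21  1.23 -0.   -0.2 ] | shares [-0.074  0.061  1.354] wz 0.001 tilt [-2.4e-03  1.0e-04 -1.0e+00]
```

View pics/c3.png

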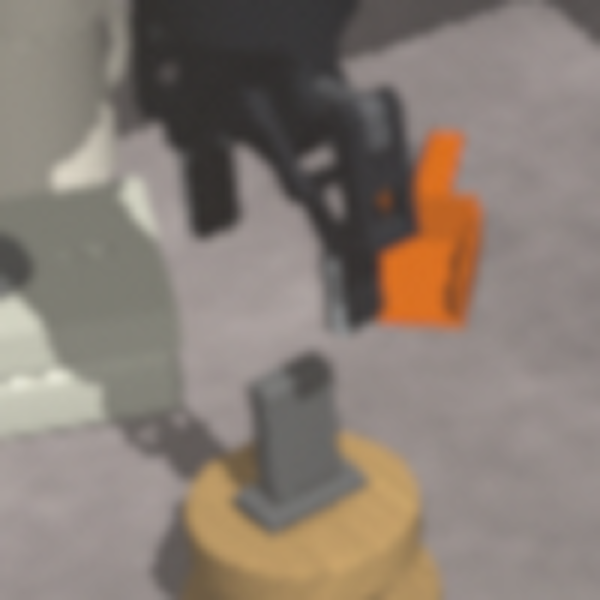

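The finger tips at (215,230) and (350,325) in the crop straddle the grip top at about (292,370). Going down to grasp.

```bash
python3 -m handwheel '[[-0.07,0.06,0.3,0,0,0],[0,0,0.4,0,0,0],[0,0,0.35,0,0,0],[0,0,0.25,0,0,0],[0,0,0,0,0,0]]'
python3 -m handwheel '[[0,0,0,0,0,0],[0,0,0,0,0,0],[0,0,0,0,0,0],[0,0,0,0,0,0],[0,0,0,0,0,0]]' 0
python3 -m handwheel '[[0,0,0,0,0,0],[0,0,0,0,0,0],[0,0,0,0,0,0],[0,0,0,0,0,0],[0,0,0,0,0,0]]'
```

```text
time: 5.87
ee_pos: [526.3, -25.5, 86.2]
orientation: [[-0.99, -0.14, -0.001], [-0.14, 0.99, 0.0], [0.001, 0.0, -1.0]]
ft_force: [-0.8, -0.2, -0.2]
width: 84.8
gripper_force: 0.0
time: 6.28
ee_pos: [526.9, -25.4, 87.2]
orientation: [[-0.99, -0.141, 0.001], [-0.141, 0.99, -0.0], [-0.001, -0.0, -1.0]]
ft_force: [-0.4, -0.1, -0.1]
width: 25.1
gripper_force: 0.0
time: 6.7
ee_pos: [526.7, -25.3, 86.8]
orientation: [[-0.99, -0.141, 0.001], [-0.141, 0.99, 0.0], [-0.001, 0.0, -1.0]]
ft_force: [-0.5, 0.4, 4.3]
width: 13.6
gripper_force: 60.0
```

```bash
python3 -m handwheel '[[0,0,-0.2,0,0,0],[0,0,-0.5,0,0,0],[0,0,-0.6,0,0,0],[0,0,-0.6,0,0,0],[0,0,-0.6,0,0,0]]'
python3 -m handwheel '[[0,0,-0.3,0,0,-0.24],[0,0,0,0,0,-0.24],[0,0,0,0,0,-0.24],[0,0,0,0,0,-0.24],[0,0,0,0,0,-0.24]]' >/dev/null
python3 -m handwheel '[[0,0,0,0,0,-0.24],[0,0,0,0,0,-0.24],[0,0,0,0,0,-0.24],[0,0,0,0,0,-0.24],[0,0,0,0,0,-0.24]]' >/dev/null
python3 -m handwheel '[[0,0,0,0,0,-0.24],[0,0,0,0,0,-0.24],[0,0,0,0,0,-0.19],[0,0,0,0,0,0],[0,0,0,0,0,0]]'
python3 -c "
from h import *
plan([579.5,251,215],275.8)"
```

```text
time: 7.12
ee_pos: [525.7, -25.5, 212.7]
orientation: [[-0.99, -0.141, -0.001], [-0.141, 0.99, -0.0], [0.001, -0.0, -1.0]]
ft_force: [0.7, -0.1, -0.3]
width: 13.3
gripper_force: 59.5
time: 8.37
ee_pos: [526.2, -25.5, 226.4]
orientation: [[0.102, -0.995, -0.0], [-0.995, -0.102, -0.0], [0.0, 0.001, -1.0]]
ft_force: [-1.0, 0.3, 0.3]
width: 13.5
gripper_force: 59.5
at [526.2 -25.5 226.4] ang -84.12 q [-0.05  0.13 -0.05  1.4  -0.   -1.72] | shares [-5.391 -1.628  0.226] wz 0.003 tilt [-5.e-04 -2.e-04 -1.e+00]
```

```bash
python3 -m handwheel '[[-0.2,-0.06,0,0,0,0],[-0.45,-0.13,0,0,0,0],[-0.45,-0.13,0,0,0,0],[-0.45,-0.14,0,0,0,0],[-0.45,-0.14,0,0,0,0]]' >/dev/null
python3 -m handwheel '[[-0.45,-0.14,0,0,0,0],[-0.45,-0.14,0,0,0,0],[-0.45,-0.14,0,0,0,0],[-0.45,-0.14,0,0,0,0],[-0.45,-0.14,0,0,0,0]]' >/dev/null
python3 -m handwheel '[[-0.45,-0.14,0,0,0,0],[-0.45,-0.13,0,0,0,0],[-0.24,-0.06,0.2,0,0,0],[0,0,0,0,0,0],[0,0,0,0,0,0]]'
python3 - <<'E'
from h import *
plan([579.5,251,215],275.8)
s=read_camera("scene"); t=read_camera("top")
np.savez("v.npz",s=s["pixels"],t=t["pixels"])
cv2.imwrite("pics/c4.png",np.hstack([crop(t,252,155,40,5),crop(s,323,230,40,5)]))
E
```

```text
time: 9.62
ee_pos: [578.3, 251.5, 214.8]
orientation: [[0.106, -0.994, -0.002], [-0.994, -0.106, -0.001], [0.001, 0.002, -1.0]]
ft_force: [0.6, -0.1, -0.5]
width: 13.3
gripper_force: 59.5
at [578.3 251.5 214.8] ang -83.93 q [ 0.41  0.33  0.19  1.43 -0.   -1.27] | shares [ 0.013 -0.023 -0.005] wz 0.009 tilt [-0.0023 -0.0015 -1.    ]
```

View pics/c4.png

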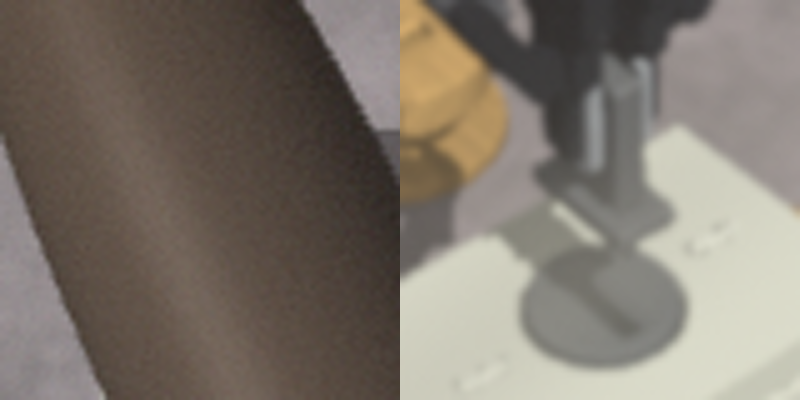

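The gripper holds the separator above the lock. In the scene crop the shoulder spans (537,175) to (675,215) and the slot runs to (637,330). The arm covers the top view. I'll check the held tool's offset by projecting its nominal corners into the scene view.

Run:
```python
from h import *
s=read_camera("scene"); o=get_obs(); p=o["ee_pos"]; R=o["orientation"]
x=R[:,0];y=R[:,1]; m=p+[0,0,5]
u0,v0,r,k=328,225,30,10
im=crop(s,u0,v0,r,k)
raw=im.copy()
def q(P): 
    u,v=proj(s,P); return int((u-u0+r+.5)*k),int((v-v0+r+.5)*k)
for hx,hy,dz,c in((25,13,-34,(0,0,255)),(25,13,-26,(0,255,0)),(17,2.5,-48,(255,0,0)),(17,7,30,(0,255,255))):
    for a in(-1,1):
        for b in(-1,1): cv2.circle(im,q(m+a*hx*x+b*hy*y+[0,0,dz]),4,c,1)
cv2.imwrite("pics/c5.png",im)
```

```text
(no output)
```

View pics/c5.png

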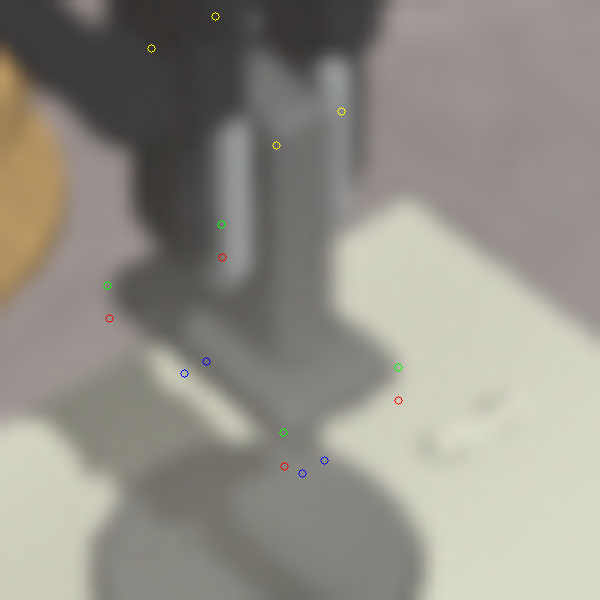

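Run:
```python
from h import *
s=read_camera("scene");t=read_camera("top")
f=lambda X,o:(X+.5)/6-.5+o
a=np.radians(8); x=np.array([np.cos(a),np.sin(a),0]); y=np.array([-x[1],x[0],0])
for z in(90,93,96):
    print(z)
    for n,c,pts in(("top",t,[(410,93,1,1,25,13,-26),(430,200,-1,1,25,13,-26),(457,111,0,0,0,0,30)]),("scene",s,[(425,488,1,1,25,13,-26),(517,445,-1,1,25,13,-26),(383,462,1,-1,25,13,-26),(443,342,0,0,0,0,30)])):
        for X,Y,i,j,hx,hy,dz in pts:
            u,v=(f(X-300,335),f(Y,160)) if n=="top" else (f(X-300,256),f(Y-300,170))
            P=onz(c,u,v,z+dz)-i*hx*x-j*hy*y; print(n,P[:2].round(1))
```

```text
90
top [526.6 -26.9]
top [527.2 -26.7]
top [526.  -25.5]
scene [520.  -32.1]
scene [524.6 -29.1]
scene [522.5 -31.1]
scene [522.4 -29. ]
93
top [525.8 -26.6]
top [526.5 -26.5]
top [525.2 -25.2]
scene [521.5 -28.6]
scene [526.4 -25.6]
scene [524.1 -27.5]
scene [524.3 -25.1]
96
top [524.9 -26.4]
top [525.8 -26.2]
top [524.4 -24.9]
scene [523.1 -25.1]
scene [528.2 -22. ]
scene [525.6 -23.9]
scene [526.1 -21.2]
```

```bash
python3 -m handwheel '[[0.012,0,0.2,0,0,0],[0,0,0.2,0,0,0],[0,0,0.2,0,0,0],[0,0,0.1,0,0,0],[0,0,0,0,0,0]]'
python3 -m handwheel '[[0,0,0.05,0,0,0],[0,0,0.05,0,0,0],[0,0,0.05,0,0,0],[0,0,0,0,0,0],[0,0,0,0,0,0]]'
```

```text
time: 10.28
ee_pos: [578.2, 250.0, 178.9]
orientation: [[0.105, -0.994, -0.003], [-0.994, -0.105, -0.001], [0.001, 0.003, -1.0]]
ft_force: [0.3, 0.1, -1.5]
width: 13.4
gripper_force: 59.5
time: 10.7
ee_pos: [579.1, 250.7, 173.9]
orientation: [[0.105, -0.994, 0.0], [-0.994, -0.105, 0.0], [-0.0, -0.0, -1.0]]
ft_force: [0.8, -0.1, -0.4]
width: 13.2
gripper_force: 59.5
```

```bash
python3 -m handwheel '[[0,0,0.05,0,0,0],[0,0,0.05,0,0,0],[0,0,0,0,0,0],[0,0,0,0,0,0],[0,0,0,0,0,0]]' | egrep 'pos|ft'
python3 -m handwheel '[[0,0,0.05,0,0,0],[0,0,0.05,0,0,0],[0,0,0,0,0,0],[0,0,0,0,0,0],[0,0,0,0,0,0]]'| egrep 'pos|ft'
```

```text
ee_pos: [579.1, 250.6, 168.8]
ft_force: [-0.5, -0.4, -0.7]
ee_pos: [579.5, 250.7, 166.6]
ft_force: [-3.3, -0.8, 12.7]
```

Run:
```python
from h import *
s=read_camera("scene")
cv2.imwrite("pics/c6.png",crop(s,325,240,30,10))
```

```text
(no output)
```

View pics/c6.png

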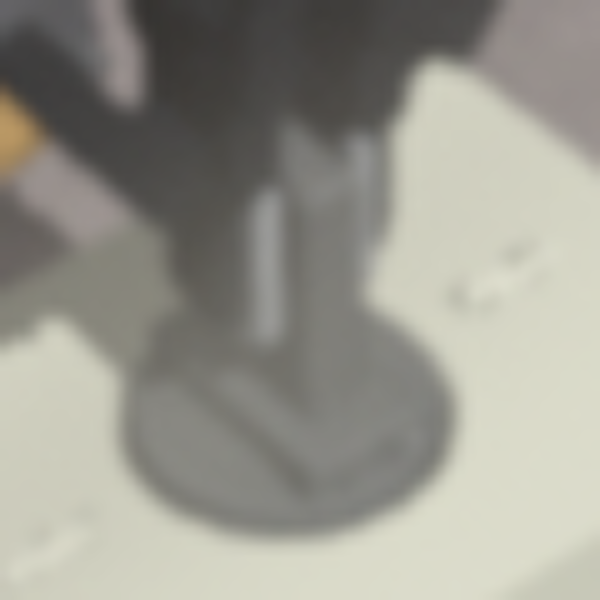

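The shoulder sits slightly above the disc. A dark strip of slot is visible along its +x side at (250,440) to (310,495), and the force pushes the tool toward -x. I'll shift toward -x and press gently.

```bash
python3 -m handwheel '[[0,0.03,-0.03,0,0,0],[0,0,0,0,0,0],[0,0,0.05,0,0,0],[0,0,0,0,0,0],[0,0,0,0,0,0]]' | egrep 'pos|ft'
python3 -m handwheel '[[0,0,0.04,0,0,0],[0,0,0.04,0,0,0],[0,0,0,0,0,0],[0,0,0,0,0,0],[0,0,0,0,0,0]]'| egrep 'pos|ft'
```

```text
ee_pos: [578.1, 250.6, 166.5]
ft_force: [-4.8, -1.1, 19.3]
ee_pos: [578.2, 250.7, 166.4]
ft_force: [-11.6, -4.7, 38.2]
```

```bash
python3 -m handwheel '[[0,0,-0.07,0,0,0],[0,0,0,0,0,0],[0,0,0,0,0,0],[0,0,0,0,0,0],[0,0,0,0,0,0]]' | egrep 'pos|ft'
python3 - <<'E'
from h import *
s=read_camera("scene"); R=get_obs()["orientation"]; x=R[:,0];y=R[:,1]
for b in([0,0],[2.5,4.5]):
  for z in(140,148,156):
    m=np.array([579.5+b[0],250.7+b[1],z]); print(b,z,[tuple(int((a-c+30+.5)*10) for a,c in zip(proj(s,m+i*25*x+j*13*y),(325,240))) for i,j in((-1,-1),(-1,1),(1,-1))])
  print([tuple(int((a-c+30+.5)*10) for a,c in zip(proj(s,np.array([578+b[0],249.7+b[1],140])+i*30*x+j*30*y),(325,240))) for i,j in((-1,0),(1,0),(0,1),(0,-1))])
E
```

```text
ee_pos: [578.2, 250.7, 166.5]
ft_force: [-5.6, -1.5, 21.9]
[0, 0] 140 [(316, 509), (425, 443), (147, 359)]
[0, 0] 148 [(315, 478), (426, 412), (145, 329)]
[0, 0] 156 [(314, 446), (426, 381), (144, 297)]
[(392, 484), (189, 308), (412, 323), (161, 468)]
[2.5, 4.5] 140 [(318, 530), (428, 463), (148, 379)]
[2.5, 4.5] 148 [(317, 499), (428, 432), (147, 348)]
[2.5, 4.5] 156 [(317, 467), (428, 401), (145, 317)]
[(395, 505), (191, 327), (414, 342), (162, 489)]
```

```bash
python3 -m handwheel '[[0,0,-0.06,0,0,0],[0,0,-0.03,0,0,0],[0,0,0,0,0,0],[0,0,0,0,0,0],[0,0,0,0,0,0]]' | egrep 'pos|ft'
python3 -m handwheel '[[0,0.03,0,0,0,0],[0,0.03,0,0,0,0],[0,0,0,0,0,0],[0,0,0,0,0,0],[0,0,0,0,0,0]]' | egrep 'pos|ft'
```

```text
ee_pos: [577.8, 250.5, 166.7]
ft_force: [-0.7, -0.1, 3.9]
ee_pos: [577.1, 250.4, 166.8]
ft_force: [8.7, 2.1, 0.6]
```

Run:
```python
from h import *
plan([578,250.7,167],275.8)
```

```text
at [577.1 250.4 166.8] ang -83.98 q [ 0.41  0.33  0.07  1.31 -0.   -1.27] | shares [-0.004 -0.018 -0.004] wz 0.008 tilt [ 4.7e-03  4.0e-04 -1.0e+00]
```

The tool moves only about 2.5 mm across before meeting walls on both sides, which is the throat's play, and the vertical stop is flat. So the blade is in and the shoulder is down. I'll centre it and start turning.

```bash
python3 -m handwheel '[[0,-0.05,0,0,0,0],[0,-0.02,0.02,0,0,0],[0,0,0,0,0,0],[0,0,0,0,0,0],[0,0,0,0,0,0]]' | egrep 'pos|ft'
python3 -m handwheel '[[0,0,0,0,0,0.15],[0,0,0,0,0,0.2],[0,0,0,0,0,0.2],[0,0,0,0,0,0],[0,0,0,0,0,0]]' 
python3 -c "
from h import *
plan([578.3,250.5,167],186.7); print(get_obs()['wrist_torque'])"
```

```text
ee_pos: [577.8, 250.5, 166.6]
ft_force: [-0.6, -0.7, 8.5]
time: 14.55
ee_pos: [578.7, 250.5, 166.6]
orientation: [[-0.169, -0.986, 0.002], [-0.986, 0.169, 0.0], [-0.0, -0.002, -1.0]]
ft_force: [3.1, -0.4, 6.2]
width: 13.4
gripper_force: 60.8
at [578.7 250.5 166.6] ang -99.74 q [ 0.41  0.33  0.08  1.32 -0.   -0.99] | shares [ 0.001  0.009 -0.007] wz 2.568 tilt [ 1.8e-03  1.0e-04 -1.0e+00]
[-0.18724554 -0.34667331  0.08003599]
```

```bash
python3 -m handwheel '[[0,0,0,0,0,0.2],[0,0,0,0,0,0.2],[0,0,0,0,0,0.2],[0,0,0,0,0,0.2],[0,0,0,0,0,0]]' | egrep 'pos|ft'
python3 -m handwheel '[[0,0,0,0,0,0.2],[0,0,0,0,0,0.2],[0,0,0,0,0,0.2],[0,0,0,0,0,0.2],[0,0,0,0,0,0]]' | egrep 'pos|ft'
python3 -m handwheel '[[0,0,0,0,0,0.2],[0,0,0,0,0,0.2],[0,0,0,0,0,0.2],[0,0,0,0,0,0.1],[0,0,0,0,0,0]]' | egrep 'pos|ft'
python3 -c "
from h import *
plan([578.3,250.5,167],186.7); print(get_obs()['wrist_torque'])"
```

```text
ee_pos: [578.7, 250.5, 166.7]
ft_force: [1.2, -0.4, 6.8]
ee_pos: [578.6, 250.6, 166.7]
ft_force: [1.4, 0.8, 7.1]
ee_pos: [578.5, 250.6, 166.6]
ft_force: [1.0, -0.4, 7.0]
at [578.5 250.6 166.6] ang -165.74 q [ 0.41  0.33  0.08  1.32 -0.    0.16] | shares [ 0.005 -0.001 -0.007] wz 0.264 tilt [ 1.4e-03  6.0e-04 -1.0e+00]
[-0.06375717 -0.20114892 -0.00929606]
```

```bash
python3 -m handwheel '[[0,0,0,0,0,0.1],[0,0,0,0,0,0.1],[0,0,0,0,0,0.1],[0,0,0,0,0,0],[0,0,0,0,0,0]]' | egrep 'pos|ft'
python3 -c "
from h import *
plan([578.3,250.5,167],186.7); print(get_obs()['wrist_torque'])"
python3 -m handwheel '[[0,0,0,0,0,0.06],[0,0,0,0,0,0.06],[0,0,0,0,0,0.06],[0,0,0,0,0,0],[0,0,0,0,0,0]]' | egrep 'pos|ft'
python3 -c "
from h import *
plan([578.3,250.5,167],186.7); print(get_obs()['wrist_torque'])"
```

```text
ee_pos: [578.6, 250.7, 166.7]
ft_force: [1.8, 1.3, 6.6]
at [578.6 250.7 166.7] ang -174.22 q [0.41 0.33 0.08 1.32 0.   0.31] | shares [ 0.006 -0.003 -0.006] wz -0.032 tilt [ 1.5e-03  8.0e-04 -1.0e+00]
[-0.02749268 -0.1712427  -0.03765617]
ee_pos: [578.6, 250.6, 166.7]
ft_force: [1.2, 0.1, 7.1]
at [578.6 250.6 166.7] ang -179.36 q [ 0.41  0.33  0.08  1.32 -0.    0.4 ] | shares [ 0.005 -0.003 -0.006] wz -0.212 tilt [ 1.5e-03  6.0e-04 -1.0e+00]
[ 0.02686782 -0.11127402  0.08666415]
```

```bash
for i in 1; do python3 -m handwheel '[[0,0,0,0,0,0.04],[0,0,0,0,0,0.04],[0,0,0,0,0,0],[0,0,0,0,0,0],[0,0,0,0,0,0]]' | egrep 'pos|ft'; done
python3 - <<'E'
from h import *
plan([578.3,250.5,167],186.7); print(get_obs()['wrist_torque'])
s=read_camera("scene"); cv2.imwrite("pics/c7.png",crop(s,325,240,30,10))
E
```

```text
ee_pos: [578.5, 250.6, 166.7]
ft_force: [1.0, -0.4, 6.5]
at [578.5 250.6 166.7] ang 178.42 q [ 0.41  0.33  0.08  1.32 -0.    0.44] | shares [ 0.005 -0.003 -0.007] wz -0.289 tilt [ 1.5e-03  4.0e-04 -1.0e+00]
[-0.12307537 -0.12147674  0.65869409]
```

View pics/c7.png

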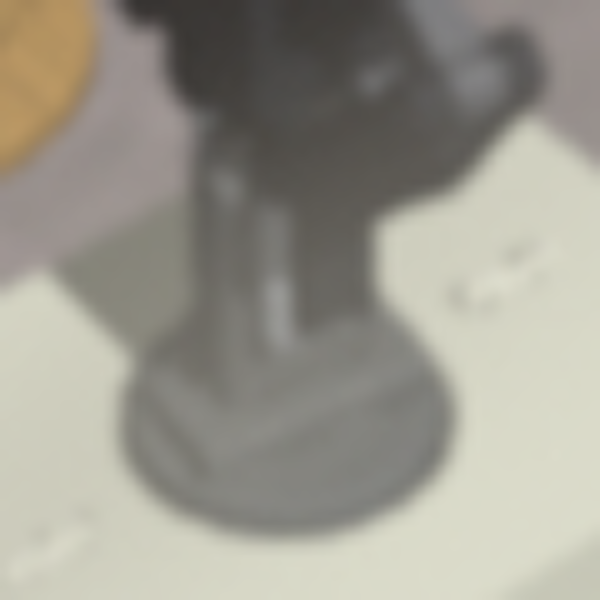

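The stop is reached: the torque rose to 0.66 N m and the shoulder lies along the bars. The tool is at about (250,430), seated on the disc. Next I relax the twist, open and lift.

```bash
python3 -m handwheel '[[0,0,-0.01,0,0,-0.08],[0,0,-0.01,0,0,-0.07],[0,0,0,0,0,0],[0,0,0,0,0,0],[0,0,0,0,0,0]]' | egrep 'pos|ft'
python3 -c "
from h import *
print(get_obs()['wrist_torque'])"
python3 -m handwheel '[[0,0,0,0,0,0],[0,0,0,0,0,0],[0,0,0,0,0,0],[0,0,0,0,0,0],[0,0,0,0,0,0]]' 60 
python3 -m handwheel '[[0,0,0,0,0,0],[0,0,-0.1,0,0,0],[0,0,-0.2,0,0,0],[0,0,-0.3,0,0,0],[0,0,-0.4,0,0,0]]' 
python3 -m handwheel '[[0,0,-0.6,0,0,0],[0,0,-0.6,0,0,0],[0,0,-0.6,0,0,0],[0,0,-0.3,0,0,0],[0,0,0,0,0,0]]' 
# move aside toward robot
python3 -m handwheel '[[0.4,0.4,0,0,0,0],[0.4,0,0,0,0,0],[0.4,0,0,0,0,0],[0.4,0,0,0,0,0],[0.4,0,0,0,0,0]]' 
python3 -m handwheel '[[0.4,0,0,0,0,0],[0.4,0,0,0,0,0],[0.2,0,0,0,0,0],[0,0,0,0,0,0],[0,0,0,0,0,0]]'
python3 - <<'E'
from h import *
t=read_camera("top");s=read_camera("scene"); cv2.imwrite("pics/c8.png",np.hstack([crop(t,252,155,40,5),crop(s,325,240,40,5)]))
E
```

```text
ee_pos: [578.0, 250.5, 166.7]
ft_force: [0.2, 0.2, 3.6]
[ 0.12271849 -0.07207152  0.01385464]
time: 17.93
ee_pos: [578.0, 250.4, 166.4]
orientation: [[-0.999, -0.046, -0.001], [-0.046, 0.999, -0.0], [0.001, -0.0, -1.0]]
ft_force: [0.1, 0.3, 0.3]
width: 60.0
gripper_force: 0.0
time: 18.35
ee_pos: [577.6, 250.3, 217.1]
orientation: [[-0.999, -0.046, -0.002], [-0.046, 0.999, -0.001], [0.002, -0.001, -1.0]]
ft_force: [-0.4, -0.3, -0.0]
width: 60.2
gripper_force: 0.0
time: 18.77
ee_pos: [578.9, 250.8, 327.3]
orientation: [[-0.999, -0.046, 0.007], [-0.046, 0.999, 0.003], [-0.007, 0.003, -1.0]]
ft_force: [0.8, -0.3, 0.5]
width: 60.0
gripper_force: 0.0
time: 19.18
ee_pos: [476.2, 265.7, 321.4]
orientation: [[-0.999, -0.046, -0.0], [-0.046, 0.999, -0.0], [0.0, -0.0, -1.0]]
ft_force: [0.1, 0.6, -0.2]
width: 59.9
gripper_force: 0.0
time: 19.6
ee_pos: [427.5, 263.7, 322.1]
orientation: [[-0.999, -0.047, 0.001], [-0.047, 0.999, 0.0], [-0.001, 0.0, -1.0]]
ft_force: [0.7, -0.1, -0.0]
width: 59.9
gripper_force: 0.0
```

View pics/c8.png

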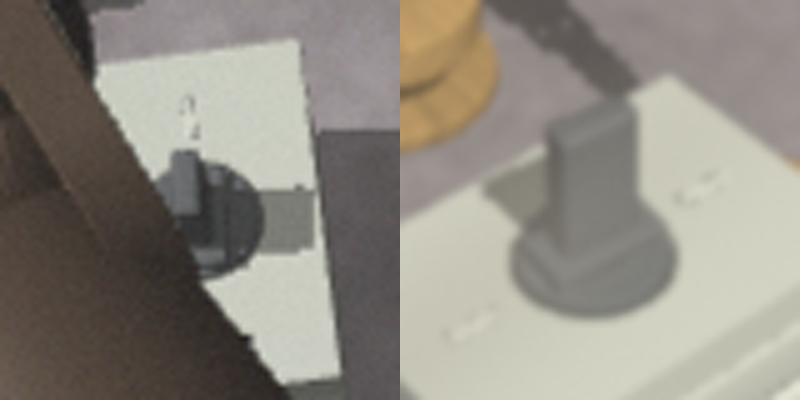

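The separator stands upright on the disc and in line with the bars, with its shoulder at about (590,250) in the scene half. The gripper is clear, so I'm handing in.

```bash
python3 -c "
from workcell import *
print(close_job())"
```

```text
the job is handed in; nothing more can be done
None
```

The job is handed in, but no verdict came back: the tall box's lock was turned clockwise to its stop (torque rose to 0.66 N m), and the last picture shows the separator upright in the slot, in line with the bars and released.

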